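# Park the red spring pin and open the sizing slide

## Task

Two sizing slides stand on the bench, one with a red and one with a blue T-handle; the stop of each is locked by a spring pin. On the red one, pull the T-handle up, give it a quarter turn so that the pin rests in its notch and stays out, and only then slide the stop all the way to the open end of its rail. Let go, with the pin still parked out, and leave the blue slide as it is.

Things in the scene. Friction and masses are not known exactly. Their poses are not given: they have to be found in the camera images.
- red_gauge: sizing slide with the red T-handle, fixed to the bench: plywood plate 176 x 80 x 10 mm, steel rail along x, end blocks 32 mm high. Origin under its centre, on the bench; z up. The stop (grey carriage 56 x 56 mm, top at 33 mm; on it a square dark pin housing 32 x 32 mm, top at 57 mm) starts locked at the +x end of the rail and opens towards this body's -x, roughly towards the robot
- red_handle (a point): centre of the red T-handle, a plastic bar 48 mm long (x), 12 wide (y) and 20 high on the pin's upright stem, about which it turns; it rides on the middle of the stop. Pin in: centre 90 mm above the bench, bar along the rail, underside 23 mm above the housing, and a cross pin keeps it from turning. Lifted by over 16 mm it turns freely, up to 106 degrees either way
- red_pin (a joint): lift of the red pin and its handle, m: 0 in, 0.026 at most; a spring pulls it down (5 N in, 9 N at the top). Lift about 0.02 to turn. After a quarter turn either way, bar across the rail, lowering it or letting go sinks the brass cross pin into a notch 12 mm wide, where it rests at 0.0125, clear of the rail. Let go at another angle it may spring back in
- red_slide (a joint): place of the red stop along its rail, m: 0 locked (pin in a hole of the rail), 0.08 fully open against the other end. With the pin out about 2 N move it and it stays where it is left; it may be moved by its handle or pushed at the carriage or housing
- blue_handle (a point): centre of the blue T-handle of the other sizing slide, alike in all but colour; this one must stay locked

How it is judged (in metres and radians):
On the way:
1. the red pin is pulled out and turned across the rail while the stop is still at its locked end (value of joint red_pin above 0.01 m and angle between the x axis of red_handle and the x axis of red_gauge, either way round above 1.1 rad and value of joint red_slide below 0.012 m), for 0.2 s.
At the end, for the whole second after the job is handed in: the red stop is within 12 mm of the open end of its rail and at rest, and the red pin stays out by itself (by more than 10 mm) with its bar across the rail (more than 63 degrees from it) (value of joint red_slide above 0.068 m and value of joint red_pin above 0.01 m and angle between the x axis of red_handle and the x axis of red_gauge, either way round above 1.1 rad and velocity of joint red_slide below 0.01 m/s); the robot touches nothing.
It fails at once if the blue slide is unlocked (its handle moves by more than 10 mm) (distance of blue_handle from where it was at the start of the episode above 0.01 m).
It also fails if it takes over 34 s, if anything falls off the work surface, if the arm or the gripper's body presses on something with over 40 N, if the wrist force passes 120 N, or if a joint passes its speed limit or range.

## Robot

A 7-joint arm with a two-finger parallel gripper is mounted at the origin on a cart in front of the work surface, level with it; the furniture and walls round the work are solid. World frame = base frame: x ahead of the robot, y to its left, z up, the work surface at z = 0. Lengths are in mm, angles in rad, forces in N, time in s.
With the tool pointing down it reaches from about 425 to 875 mm from the base axis. Payload 9.9 kg.
Tool frame: the origin (TCP) lies between the finger pads; the fingertips stand 25 mm ahead of it and the grasp point (between the pads) lies 6 mm ahead of it; z points along the fingers, y is the direction in which the jaws open and shut (so a half turn about z gives the same grasp; the last joint's range is limited). The gripper opens to 85 mm and grips with 20 to 120 N. Pads are 22 mm wide; open, the fingers measure 114 mm over their backs; the gripper's body (76 mm by 85 mm) begins 54 mm behind the grasp point. The pads swing forward as they close: fully open they stand 13 mm farther back than shut.
Start: joints at [1.238, 0.576, 0.025, 1.437, -0.015, 1.129, -0.057], TCP at [166.217, -654.218, 256.289] pointing down, gripper open.
Joint ranges: [-2.76, 2.76], [-0.34, 2.15], [-1.52, 1.57], [0.19, 2.46], [-1.09, 4.23], [0.17, 1.99], [-2.82, 2.82]. Speed limits (rad/s): [2.22, 2.22, 3.01, 3.01, 3.14, 3.14, 3.14].

## Interface

Orientations are given as [roll, pitch, yaw] about the fixed x, y, z axes, in that order (R = Rz(yaw) Ry(pitch) Rx(roll)).
In Python, from rig import ctrl, eyes gives the robot as it stands. The module is installed in compiled form; this text tells all that it offers.
- The arm moves only by the shell command python3 -m inch 'ROWS' [FORCE]. ROWS is JSON, a list of rows, each a list of 5 numbers: the shift along the tool's x, y, z in mm, then the turn about the tool's z in rad, then the closure, from 0 (fully open) to 1 (shut). A call has 1 to 10 rows; each row is the pose to reach, as a shift and turn from the pose commanded when the call began, along the tool's axes at that moment; what a row does not reach only later rows make up. A row lasts 1/8 s, in which the tool goes at most 62.5 mm and 10.7 degrees, less where a joint would pass 70% of its speed; a pose out of reach is approached as far as the arm can. A call with a gripper value outside its range is refused whole. The fingers move at their own pace and stop on an object; FORCE is the grip in N (left out, the last holds). Time passes only in rows, so rows that repeat a pose let the fingers close. It gives the time, the measured TCP pose, the force and the opening at its end, in the units of the state.
- ctrl.get_obs(): the state, without advancing time (a new reading comes with each control period).
- eyes.read_camera(name): name is "side" or "top"; returns a dict with "pixels" (384x512x3 uint8, red, green, blue), "mtx" (3x3 intrinsics, pixels), "k1" (the pictures are not rectified: a ray, as slopes to the right and down, at radius r is drawn at 1 + k1 r^2 times it, then the intrinsics apply), "extrinsics" (4x4, takes a point from world to camera coordinates). Camera axes: x right, y down, z forward; pixel columns grow to the right and rows downward; lengths in mm; the calibration is good to about 2 mm. A picture is of the moment at which its call begins. There is no depth.
- ctrl.hand_in(): hands the job in, once; it reports no verdict.
The state is a dict: "time": time; "joint_pos": joint angles; "joint_velocities": joint speeds; "effort": joint torques, N m; "ee_pos": TCP position; "ee_rot": TCP orientation; "ft_force": force on the tool from outside, world axes, zero at the start; "torque": the same for the moment, N m; "opening": opening from 0.0 (shut) to 1.0 (fully open).
Only numpy, scipy, OpenCV 4.12 (cv2) and the standard library are available. Lean on these libraries where they do the work, as an engineer would, in place of code of your own. Each camera call takes 0.05 s, during which the arm holds its last target.

## Working session

There is one attempt and no reset: what is moved stays moved. The work goes in short steps, Python scripts to look and compute and a shell command to move; the robot and the scene stay as the last step left them, time stands still between calls to the robot, and variables do not carry over. Pictures are saved under pics/ and viewed, and the job is handed in when it is done.

```bash
mkdir -p pics; python3 - <<'E'
from rig import ctrl, eyes
import cv2
o=ctrl.get_obs()
print({k:(v if not hasattr(v,'tolist') else v.tolist()) for k,v in o.items()})
for n in("top","side"):
    c=eyes.read_camera(n); cv2.imwrite(f"pics/{n}0.png",c["pixels"][:,:,::-1]); print(n,c["mtx"],c["k1"],c["extrinsics"])
E
```

```text
{'time': 0.0, 'joint_pos': [1.238210271808266, 0.5764760592908772, 0.024807826677269097, 1.4379534802640255, -0.015007155093862034, 1.1290215751373904, -0.0565296480987231], 'joint_velocities': [0.0017621547158061775, -0.001243705420908038, 0.002099499487941887, 0.0015160271370685428, 8.179126380634906e-05, 0.0016599297720421363, -2.1926188800133574e-05], 'effort': [-9.780807886272669e-05, -76.57693147659302, 2.250565141439438, -28.597065210342407, 0.015269877039827406, 0.012762555561494082, 9.78292996478558e-05], 'ee_pos': [166.12247634275366, -653.7824373574554, 255.46345094854266], 'ee_rot': [-3.1399189710573476, 6.0230120185300606e-05, 0.248817293218631], 'ft_force': [-0.41844615323704426, -0.1712719897591981, -0.4138126325499218], 'torque': [-0.019166524022354362, -0.003673905788870249, 0.004275638982744962], 'opening': 0.9995022254492869}
top [[383.9673546    0.         254.23811454]
 [  0.         383.9673546  189.28644006]
 [  0.           0.           1.        ]] -0.028307211667735276 [[ 1.42871933e-02 -9.99849562e-01 -9.83510022e-03 -2.13732738e+01]
 [-9.98554202e-01 -1.37575375e-02 -5.19637861e-02  5.94448139e+02]
 [ 5.18206621e-02  1.05632973e-02 -9.98600539e-01  9.08449333e+02]
 [ 0.00000000e+00  0.00000000e+00  0.00000000e+00  1.00000000e+00]]
side [[386.23035107   0.         249.62354805]
 [  0.         386.23035107 191.12538838]
 [  0.           0.           1.        ]] -0.11367919108066002 [[-8.26480327e-01 -5.62835143e-01 -1.21190134e-02  4.90526811e+02]
 [-3.01243707e-01  4.60334160e-01 -8.35071668e-01  2.53227755e+02]
 [ 4.75586477e-01 -6.86519529e-01 -5.50007672e-01  7.45290480e+02]
 [ 0.00000000e+00  0.00000000e+00  0.00000000e+00  1.00000000e+00]]
```

View pics/top0.png

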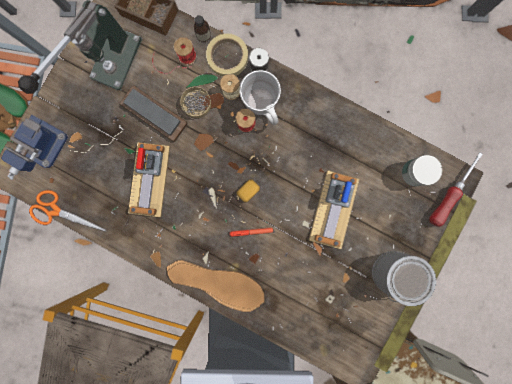

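View pics/side0.png

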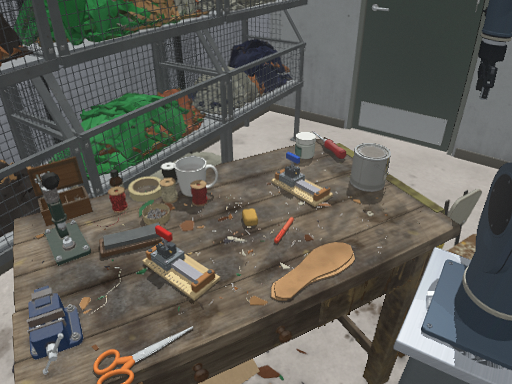

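The top view shows the red gauge at about (148,180), with its handle near (141,158). The blue gauge is at about (335,208), handle near (346,190). The side view has the red handle at (164,233). I'll enlarge the red one.

```bash
python3 - <<'E'
import cv2, numpy as np
a=cv2.imread("pics/top0.png")[130:230,110:190]; b=cv2.imread("pics/side0.png")[215:305,130:230]
a=cv2.resize(a,(480,600),interpolation=cv2.INTER_CUBIC); cv2.imwrite("pics/topc.png",a)
b=cv2.resize(b,(660,594),interpolation=cv2.INTER_CUBIC); cv2.imwrite("pics/sidec.png",b)
E
```

```text
(no output)
```

View pics/topc.png

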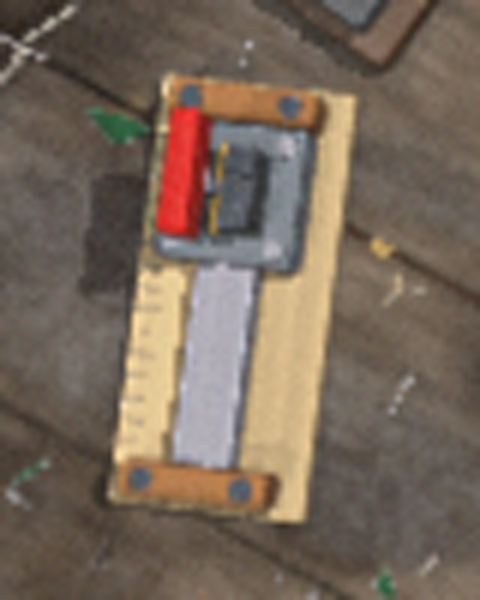

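View pics/sidec.png

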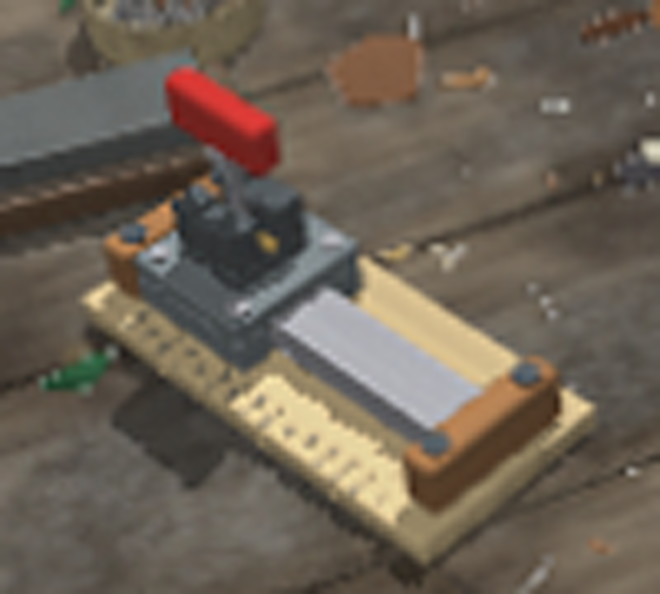

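```bash
cat > h.py <<'E'
import numpy as np, cv2
from scipy.optimize import least_squares
def proj(c,P):
    P=np.atleast_2d(P); E=c["extrinsics"]; q=P@E[:3,:3].T+E[:3,3]
    return cv2.projectPoints(q.reshape(-1,1,3),np.zeros(3),np.zeros(3),c["mtx"],np.array([c["k1"],0,0,0,0.]))[0].reshape(-1,2)
def tri(cs,uv,x0=(600,200,90)):
    return least_squares(lambda p: np.concatenate([proj(c,p)[0]-u for c,u in zip(cs,uv)]),x0)
E
python3 - <<'E'
from h import *
from rig import eyes
T=eyes.read_camera("top");S=eyes.read_camera("side")
tc=lambda x,y:np.array([(x+.5)/6-.5+110,(y+.5)/6-.5+130]); sc=lambda x,y:np.array([(x+.5)/6.6-.5+130,(y+.5)/6.6-.5+215])
L=[(T,tc(165,75),88,40),(T,tc(355,95),88,-40),(T,tc(108,500),-88,40),(T,tc(303,522),-88,-40),
(S,sc(82,297),88,40),(S,sc(425,552),-88,40),(S,sc(595,408),-88,-40)]
def W(p,x,y,z): c,s=np.cos(p[2]),np.sin(p[2]); return np.array([p[0]+c*x-s*y,p[1]+s*x+c*y,z])
f=lambda p,v=L:np.concatenate([proj(c,W(p,x,y,10))[0]-u for c,u,x,y in v])
for nm,v in(("all",L),("top",L[:4]),("side",L[4:])):
    r=least_squares(f,[600,250,0],args=(v,));print(nm,r.x,np.round(r.fun,1))
cen=[]
for n,c in(("t",T),("s",S)):
    im=c["pixels"].astype(int); m=(im[...,0]>130)&(im[...,1]<70)&(im[...,2]<70)
    k,lab,st,ct=cv2.connectedComponentsWithStats(m.astype(np.uint8))
    w=(130,130,165,180) if n=="t" else (150,215,185,250)
    for i in range(1,k):
        if st[i,4]>25 and w[0]<ct[i,0]<w[2] and w[1]<ct[i,1]<w[3]: print(n,st[i],ct[i]); cen.append(ct[i])
if len(cen)==2: r2=tri([T,S],cen); print(r2.x,r2.fun)
p=least_squares(f,[600,250,0],args=(L,)).x
# handle model: projected silhouette centroid fit
def cent(c,h,yaw):
    P=[W((h[0],h[1],yaw),a,b,h[2]+d) for a in(-24,24) for b in(-6,6) for d in(-10,10)]
    hull=cv2.convexHull(proj(c,P).astype(np.float32)); m=cv2.moments(hull); return np.array([m["m10"]/m["m00"],m["m01"]/m["m00"]])
r3=least_squares(lambda h:np.concatenate([cent(T,h,p[2])-cen[0],cent(S,h,p[2])-cen[1]]),[600,250,90],diff_step=1e-4);print("handle",r3.x,r3.fun)
c,s=np.cos(p[2]),np.sin(p[2]);d=r3.x[:2]-p[:2];print("in gauge",c*d[0]+s*d[1],-s*d[0]+c*d[1])
# reference: where blue is roughly
E
```

```text
all [ 6.16129298e+02  2.45944687e+02 -1.02340037e-01] [-0.4 -0.4  0.1 -0.1 -0.4  0.2 -0.5  0.5 -0.1 -0.  -0.2 -0.8  0.6 -0.5]
top [ 6.16319469e+02  2.45248984e+02 -9.81346226e-02] [-0.3 -0.4  0.3 -0.2 -0.   0.3 -0.   0.3]
side [ 6.15410543e+02  2.46953003e+02 -1.05888003e-01] [-0.1  0.2 -0.4 -0.3  0.6  0. ]
t [136 148   8  21 119] [139.79831933 158.13445378]
s [155 226  16  10  71] [162.73239437 230.38028169]
[656.8012978  241.29259578  96.29207477] [-0.22390199 -0.30106643  0.36885063  0.07247191]
handle [656.83705972 241.31425041  96.41484722] [-0.29647971 -0.400346    0.48915618  0.09654303]
in gauge 40.96782405304964 -0.44744399643455957
```

The red handle is at about (656.5, 241.5, 90) and the gauge yaw is about -0.10, which agrees with the stop being locked at gauge x = +40. I'll go there through a waypoint, staying high.

```bash
python3 -m inch '[[40,-30,0,-0.14,0],[90,-65,0,-0.28,0],[140,-105,0,-0.42,0],[190,-140,0,-0.56,0],[240,-180,0,-0.7,0],[290,-220,0,-0.84,0],[340,-255,0,-0.98,0],[390,-290,0,-1.12,0],[430,-325,0,-1.26,0],[465,-350,0,-1.4,0]]' 40
python3 - <<'E'
from rig import ctrl
import numpy as np
o=ctrl.get_obs(); print(o["time"],o["ee_pos"],o["ee_rot"],np.round(o["joint_pos"],3),o["ft_force"])
p=np.array(o["ee_pos"]);y=o["ee_rot"][2]
d=np.array([656.5,241.5,200])-p
print("tool",d[0]*np.cos(y)+d[1]*np.sin(y),d[0]*np.sin(y)-d[1]*np.cos(y),-d[2],"turn",-(np.pi-.102-y))
E
```

```text
time: 1.45
ee_pos: [531.8, -198.1, 256.4]
ee_rot: [3.141, -0.0, 1.655]
ft_force: [0.6, 0.1, -0.5]
opening: 0.999
1.45 [ 531.77889357 -198.12042096  256.40873103] [ 3.14132172e+00 -3.05345423e-04  1.65506197e+00] [ 0.563  0.437 -0.426  1.718  0.205  1.032  0.15 ] [ 0.56916521  0.06560645 -0.50684424]
tool 427.5632666285723 161.27963895289037 56.40873103015332 turn -1.3845306795315624
```

```bash
python3 -m inch '[[43,16,0,-0.14,0],[86,32,0,-0.28,0],[129,48,6,-0.42,0],[172,64,12,-0.56,0],[215,80,20,-0.7,0],[258,96,28,-0.84,0],[301,112,36,-0.98,0],[344,128,44,-1.12,0],[386,145,50,-1.25,0],[428,161,56,-1.38,0]]' 40
python3 - <<'E'
from rig import ctrl,eyes
import numpy as np,cv2
o=ctrl.get_obs(); print(o["time"],o["ee_pos"],o["ee_rot"],np.round(o["joint_pos"],3),o["ft_force"])
p=np.array(o["ee_pos"]);y=o["ee_rot"][2]
d=np.array([656.5,241.5,96])-p
print("tool",d[0]*np.cos(y)+d[1]*np.sin(y),d[0]*np.sin(y)-d[1]*np.cos(y),-d[2],"turn",-(np.pi-.102-y))
E
```

```text
time: 2.7
ee_pos: [658.3, 239.8, 199.8]
ee_rot: [-3.141, -0.0, 3.033]
ft_force: [0.8, -0.8, 0.6]
opening: 1.002
2.7 [658.29716729 239.82857945 199.77159684] [-3.14118339e+00 -2.42411943e-04  3.03252640e+00] [-0.026  0.744 -0.742  1.415  0.518  1.182  0.629] [ 0.77024496 -0.75993406  0.63523384]
tool 1.968423205785542 1.4658673175543857 103.77159683529905 turn -0.007066255568209723
```

```bash
python3 -m inch '[[2,1,15,-0.007,0],[2,1,35,-0.007,0],[2,1,55,-0.007,0],[2,1,75,-0.007,0],[2,1,90,-0.007,0],[2,1,100,-0.007,0],[2,1,104,-0.007,0],[2,1,104,-0.007,0]]' 40
python3 - <<'E'
from rig import ctrl,eyes
import numpy as np,cv2
for n,(x,y,w,h) in(("top",(100,110,100,100)),("side",(110,180,120,120))):
    c=eyes.read_camera(n); cv2.imwrite(f"pics/{n}1.png",cv2.resize(c["pixels"][y:y+h,x:x+w,::-1],(600,600),interpolation=cv2.INTER_CUBIC))
E
```

```text
time: 3.7
ee_pos: [656.1, 240.1, 96.5]
ee_rot: [3.141, 0.0, 3.036]
ft_force: [-0.9, -0.4, 0.8]
opening: 0.999
```

View pics/side1.png

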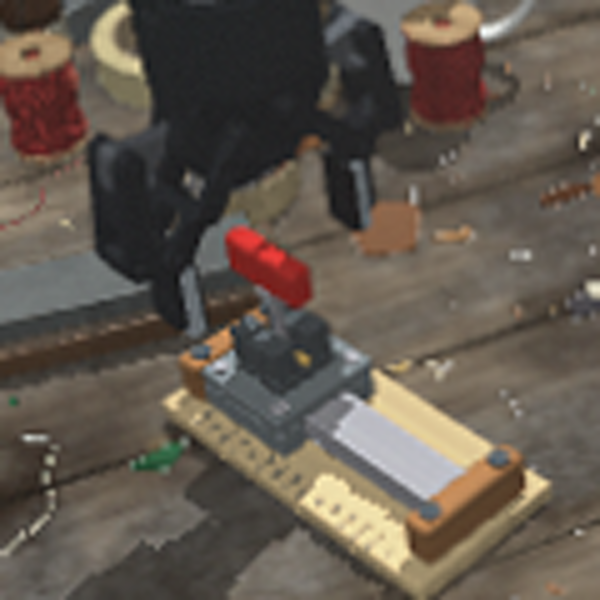

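View pics/top1.png

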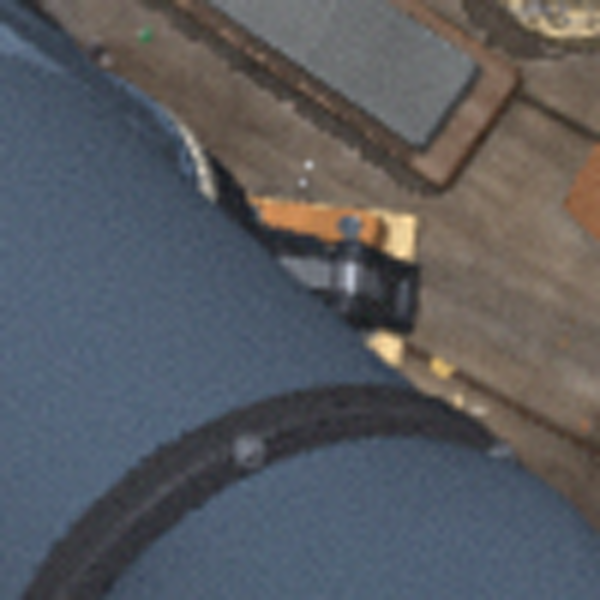

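Side view: the fingertips at (190,320) and (355,220) straddle the red bar at (270,265), centred and above the housing. The top view is blocked by the arm. Closing.

```bash
python3 -m inch '[[0,0,0,0,0.5],[0,0,0,0,0.7],[0,0,0,0,0.85],[0,0,0,0,1],[0,0,0,0,1],[0,0,0,0,1]]' 40
```

```text
time: 4.55
ee_pos: [656.1, 241.0, 96.6]
ee_rot: [3.14, 0.0, 3.036]
ft_force: [1.5, 5.6, 1.3]
opening: 0.134
```

Gripped: 11.4 mm opening, with a slight side load. I'll centre on it and lift 21 mm.

```bash
python3 -m inch '[[0,1,0,0,1],[0,1,-4,0,1],[0,1,-9,0,1],[0,1,-14,0,1],[0,1,-18,0,1],[0,1,-21,0,1],[0,1,-21,0,1]]' 40
python3 - <<'E'
from rig import eyes
import cv2
for n,(x,y,w,h) in(("side",(110,180,120,120)),):
    c=eyes.read_camera(n); cv2.imwrite(f"pics/{n}2.png",cv2.resize(c["pixels"][y:y+h,x:x+w,::-1],(600,600),interpolation=cv2.INTER_CUBIC))
E
```

```text
time: 5.42
ee_pos: [655.9, 241.0, 116.9]
ee_rot: [3.141, -0.001, 3.036]
ft_force: [3.5, 4.8, -7.2]
opening: 0.134
```

View pics/side2.png

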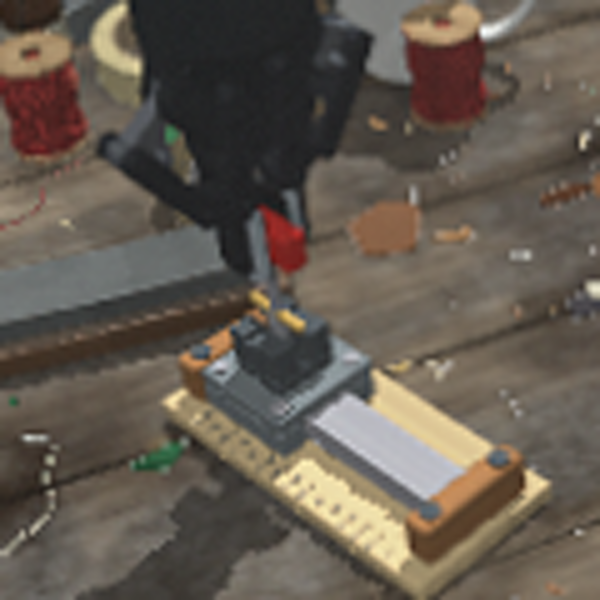

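Side view: the bar is up in the jaws, and the brass cross pin at (280,310) is clear above the housing. Quarter turn next.

```bash
python3 -m inch '[[0,0,0,0.16,1],[0,0,0,0.32,1],[0,0,0,0.48,1],[0,0,0,0.64,1],[0,0,0,0.8,1],[0,0,0,0.96,1],[0,0,0,1.12,1],[0,0,0,1.28,1],[0,0,0,1.44,1],[0,0,0,1.57,1]]' 40
python3 -m inch '[[0,0,0,0,1],[0,0,0,0,1]]' 40
python3 - <<'E'
from rig import eyes
import cv2
for n,(x,y,w,h) in(("side",(110,180,120,120)),):
    c=eyes.read_camera(n); cv2.imwrite(f"pics/{n}3.png",cv2.resize(c["pixels"][y:y+h,x:x+w,::-1],(600,600),interpolation=cv2.INTER_CUBIC))
E
```

```text
time: 6.72
ee_pos: [655.7, 241.3, 116.6]
ee_rot: [-3.14, -0.0, 1.461]
ft_force: [3.1, 4.1, -7.6]
opening: 0.133
time: 6.98
ee_pos: [655.7, 241.2, 116.8]
ee_rot: [-3.141, 0.0, 1.469]
ft_force: [1.0, 4.5, -8.4]
opening: 0.135
```

View pics/side3.png

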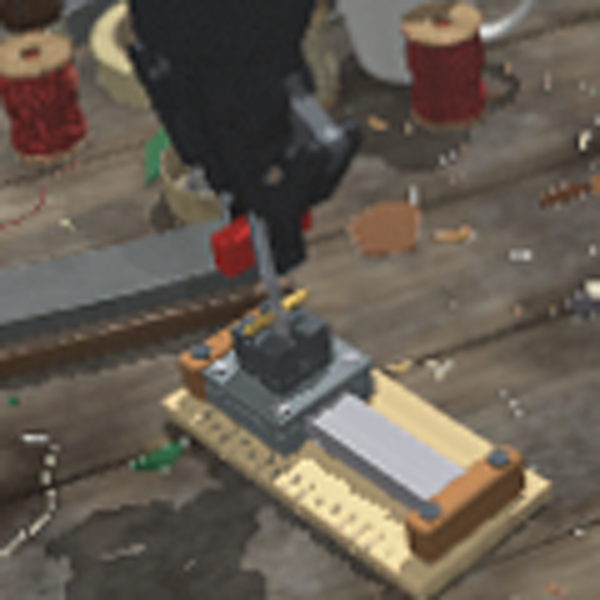

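The bar now lies across the rail: red ends at (232,248) and (305,220), cross pin at (277,310). I'll lower it 8 mm into the notch.

```bash
python3 -m inch '[[0,0,2,0,1],[0,0,4,0,1],[0,0,6,0,1],[0,0,8,0,1],[0,0,8,0,1],[0,0,8,0,1]]' 40
python3 - <<'E'
from rig import eyes
import cv2
for n,(x,y,w,h) in(("side",(110,180,120,120)),):
    c=eyes.read_camera(n); cv2.imwrite(f"pics/{n}4.png",cv2.resize(c["pixels"][y:y+h,x:x+w,::-1],(600,600),interpolation=cv2.INTER_CUBIC))
E
```

```text
time: 7.78
ee_pos: [655.8, 241.1, 109.2]
ee_rot: [-3.141, -0.0, 1.467]
ft_force: [0.0, 5.7, -6.2]
opening: 0.134
```

View pics/side4.png

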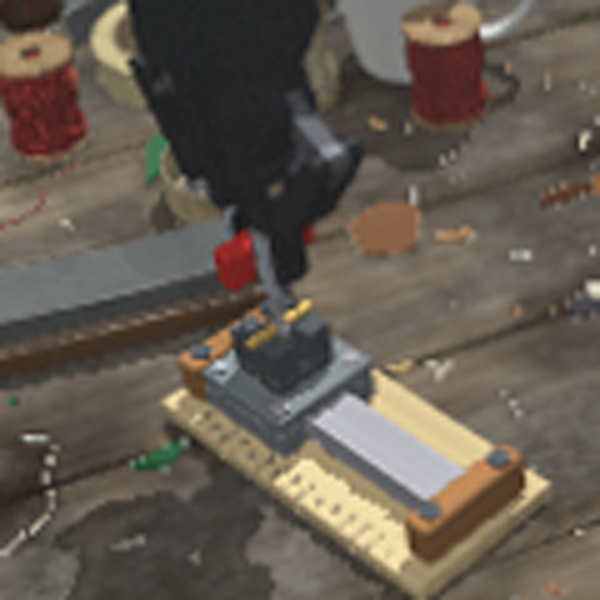

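Lift is about 12.6 mm. I'll lower 1 mm more to seat it, then slide along tool -y, which is the gauge's -x, at a moderate pace.

```bash
python3 -m inch '[[0,0,1,0,1],[0,0,1,0,1]]' 40
python3 -m inch '[[0,-3,0,0,1],[0,-11,0,0,1],[0,-21,0,0,1],[0,-33,0,0,1],[0,-45,0,0,1],[0,-57,0,0,1],[0,-67,0,0,1],[0,-75,0,0,1],[0,-80,0,0,1],[0,-80,0,0,1]]' 40
python3 - <<'E'
from rig import eyes
import cv2
for n,(x,y,w,h) in(("side",(110,180,120,120)),):
    c=eyes.read_camera(n); cv2.imwrite(f"pics/{n}5.png",cv2.resize(c["pixels"][y:y+h,x:x+w,::-1],(600,600),interpolation=cv2.INTER_CUBIC))
E
```

```text
time: 8.07
ee_pos: [656.1, 241.2, 109.0]
ee_rot: [3.141, -0.001, 1.466]
ft_force: [-2.0, 5.0, 0.8]
opening: 0.134
time: 9.32
ee_pos: [576.5, 249.4, 108.8]
ee_rot: [3.141, -0.0, 1.466]
ft_force: [-0.7, 3.5, 8.0]
opening: 0.132
```

View pics/side5.png

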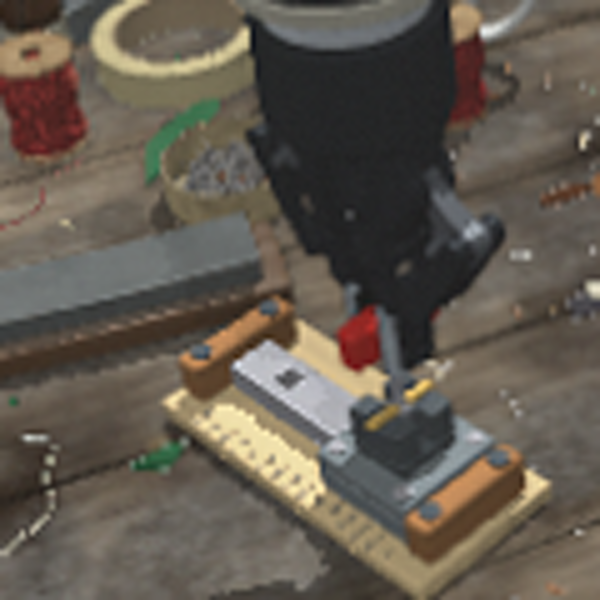

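Side view: the stop is against the open-end block at (465,500) and the rail hole at (290,378) is exposed. The cross pin at (400,405) sits in its notch. Releasing slowly, then straight up.

```bash
python3 -m inch '[[0,0,0,0,0.8],[0,0,0,0,0.6],[0,0,0,0,0.3],[0,0,0,0,0],[0,0,0,0,0],[0,0,0,0,0]]' 40
python3 - <<'E'
from rig import eyes
import cv2
for n,(x,y,w,h) in(("side",(110,180,120,120)),):
    c=eyes.read_camera(n); cv2.imwrite(f"pics/{n}6.png",cv2.resize(c["pixels"][y:y+h,x:x+w,::-1],(600,600),interpolation=cv2.INTER_CUBIC))
E
```

```text
time: 10.12
ee_pos: [576.5, 249.3, 108.3]
ee_rot: [-3.142, 0.0, 1.466]
ft_force: [-0.2, -0.0, -0.1]
opening: 0.998
```

View pics/side6.png

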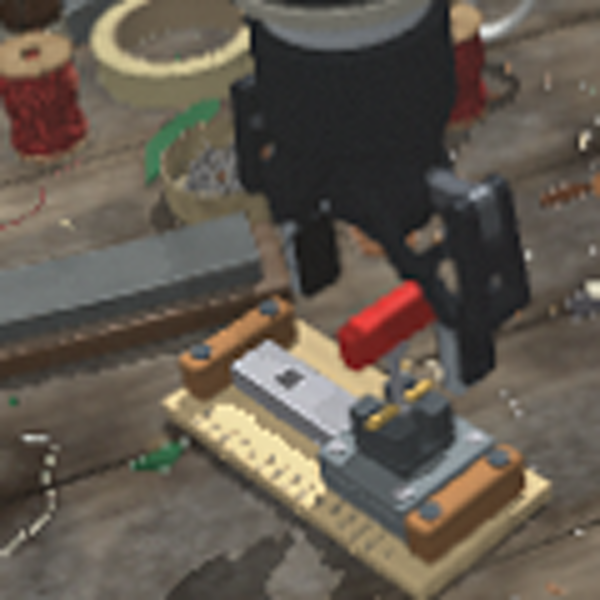

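The jaws are open and nothing touches. The bar runs across the rail from (350,345) to (420,295), still raised, with the cross pin in its notch. Retracting upward and then sideways, so the top camera can see.

```bash
python3 -m inch '[[0,0,-10,0,0],[0,0,-30,0,0],[0,0,-55,0,0],[0,0,-80,0,0],[0,0,-105,0,0],[-20,0,-125,0,0],[-60,0,-135,0,0],[-110,0,-140,0,0],[-150,0,-140,0,0],[-180,0,-140,0,0]]'
python3 -m inch '[[0,0,0,0,0],[0,0,0,0,0]]'
python3 - <<'E'
from rig import ctrl,eyes
import cv2,numpy as np
ims=[]
for n,(x,y,w,h) in(("side",(110,180,120,120)),("top",(100,110,120,120))):
    c=eyes.read_camera(n); cv2.imwrite(f"pics/{n}7full.png",c["pixels"][:,:,::-1]);ims.append(cv2.resize(c["pixels"][y:y+h,x:x+w,::-1],(400,400),interpolation=cv2.INTER_CUBIC))
cv2.imwrite("pics/end7.png",np.hstack(ims))
print(ctrl.get_obs()["time"])
for n in("top","side"):
    a=cv2.imread(f"pics/{n}0.png");b=cv2.imread(f"pics/{n}7full.png")
    s=np.s_[165:255,305:365] if n=="top" else np.s_[145:210,265:335]
    print(n,"blue diff",np.abs(a[s].astype(int)-b[s]).mean())
E
```

```text
time: 11.42
ee_pos: [557.0, 66.5, 248.9]
ee_rot: [3.141, 0.001, 1.463]
ft_force: [0.7, -0.6, 0.4]
opening: 1.0
time: 11.68
ee_pos: [557.5, 70.1, 248.7]
ee_rot: [3.141, -0.0, 1.465]
ft_force: [0.8, 0.6, -0.1]
opening: 1.001
11.775
top blue diff 5.640432098765432
side blue diff 4.505567765567766
```

View pics/end7.png

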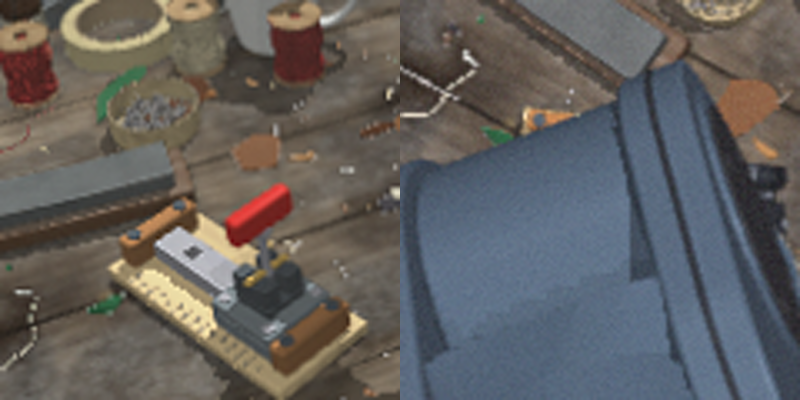

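View pics/top7full.png

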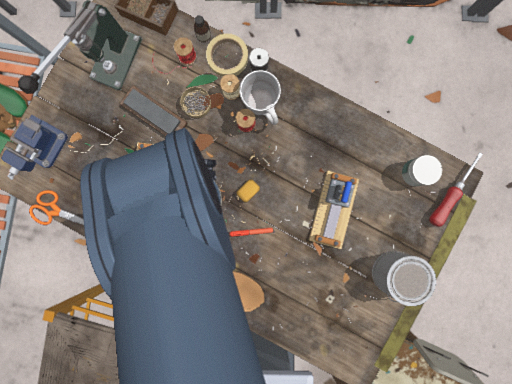

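Side view: the stop is against the open-end block (310,340). The bar runs across the rail from (240,225) to (280,200), raised, with the cross pin in its notch. The blue slide at (338,210) looks unchanged. The arm covers red in the top view, so I'll check the handle's height numerically from the side view before handing in.

```bash
python3 - <<'E'
from h import *
from rig import eyes,ctrl
S=eyes.read_camera("side"); im=S["pixels"].astype(int)
m=((im[...,0]>110)&(im[...,1]<75)&(im[...,2]<75)).astype(np.uint8); m[:230]=0;m[265:]=0;m[:,:170]=0;m[:,205:]=0
print("seen",cv2.moments(m,True)["m10"]/m.sum(),cv2.moments(m,True)["m01"]/m.sum(),m.sum())
y=-.102+np.pi/2
for lift in(0,12.5):
    P=[[576.9+np.cos(y)*a-np.sin(y)*b,249.6+np.sin(y)*a+np.cos(y)*b,90+lift+d] for a in(-24,24) for b in(-6,6) for d in(-10,10)]
    h=cv2.convexHull(proj(S,P).astype(np.float32));M=cv2.moments(h);print(lift,M["m10"]/M["m00"],M["m01"]/M["m00"],M["m00"])
print(np.abs(ctrl.get_obs()["joint_velocities"]).max())
E
```

```text
seen 185.92307692307693 244.3916083916084 143
0 187.97179386984868 248.53221192238016 249.08595776476432
12.5 187.33989227667314 243.98545567171493 253.85419705091044
0.003826368869069667
```

The seen handle row, 244.4, matches the parked lift (244.0 predicted) and not pin-in (248.5). Handing in.

```bash
python3 -c "
from rig import ctrl
print(ctrl.hand_in(), ctrl.get_obs()['time'])"
```

```text
the job is handed in; nothing more can be done
the job is handed in; nothing more can be done
```

The red stop is at the open end of its rail with its pin parked out, and I handed the job in after about 12 s. No verdict is reported.

**What I did:** I gripped the red T-handle, lifted it about 20 mm and gave it a quarter turn at the locked end. I lowered it into the notch at about 12.5 mm lift, slid the stop 80 mm, then let go and moved clear.

**Last checks:**
- **Stop:** the side view shows it against the open-end block.
- **Pin and bar:** the bar lies across the rail with the cross pin in its notch. The handle's image row was 244.4, against 244.0 predicted for parked and 248.5 for pin in. That pixel check was rough: the column was 1.4 px off, because the colour mask missed the darker part of the bar.
- **Contact:** the gripper is open and away from everything, and the wrist force is below 1 N.
- **Blue slide:** it looked unchanged in the top view. A before/after image difference came out at about 5 grey levels, which I took for camera noise or changed shadows without checking. I did not measure the blue handle's position.
- **Not checked:** the arm blocked the top camera's view of the red slide at the end, so its final state was seen only from the side.

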